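# Try the refitted stay of a paint chest

### The arm

A 7-joint arm with a two-finger parallel gripper is mounted at the origin on the work surface. World frame = base frame: x ahead of the robot, y to its left, z up, the work surface at z = 0. Lengths are in m, angles in rad, forces in N, time in s.
With the tool pointing down it reaches from about 0.4 to 0.925 m from the base axis. Payload 5.6 kg.
Tool frame: the origin (TCP) lies at the very end of the fingers, on their centre line; the grasp point (between the pads) lies 19 mm behind it; z points along the fingers, y is the line along which they close (so a half turn about z gives the same grasp; the last joint's range is limited). The gripper opens to 85 mm and grips with 20 to 120 N. Pads are 22 mm wide; open, the fingers measure 114 mm over their backs; the gripper's body (76 mm by 85 mm) begins 54 mm behind the grasp point. The pads swing forward as they close: fully open they stand 13 mm farther back than shut.
Start: joints at [-1.189, 0.468, -0.012, 1.603, 0.006, 1.071, -0.056], TCP at [0.268, 0.592, 0.231] pointing down, gripper open.
Joint ranges: [-2.53, 2.53], [-0.31, 2.02], [-1.57, 1.55], [0.28, 2.44], [-1.29, 4.43], [0.15, 1.84], [-2.92, 2.92]. Speed limits (rad/s): [2.57, 2.57, 3.14, 3.14, 3.14, 3.14, 3.14].

### API

Orientations are given as a unit quaternion [x, y, z, w].
In Python, from bench import * gives the robot as it stands.
- The arm moves only by the tool carry_out, never from a script. Its argument "deltas" is a list of rows, each an object of numbers: "x", "y", "z": the shift along the tool's x, y, z in mm; "rx", "ry", "rz": the turn, a rotation vector about the tool's x, y, z in degrees; "claw": the opening in per cent of the stroke, from 0 (shut) to 100 (fully open). A call has 1 to 10 rows; each row is the pose to reach, as a shift and turn from the pose commanded when the call began, along the tool's axes at that moment; what a row does not reach only later rows make up. A row lasts 1/8 s, in which the tool goes at most 62.5 mm and 10.7 degrees, less where a joint would pass 70% of its speed; a pose out of reach is approached as far as the arm can. A call with a gripper value outside its range is refused whole. The fingers move at their own pace and stop on an object; "squeeze" is the grip in N (left out, the last holds). Time passes only in rows, so rows that repeat a pose let the fingers close. It gives the time, the measured TCP pose, the force, the opening and the grip force at its end, in the units of the state.
- get_state(): the state, without advancing time (a new reading comes with each control period).
- grab_frame(name): name is "scene" or "top"; returns the picture (420x560x3 uint8, blue, green, red); there is no depth.
- camera_model(name): a dict with "fx", "fy", "cx", "cy" (pixels), "k1" (the pictures are not rectified: a ray, as slopes to the right and down, at radius r is drawn at 1 + k1 r^2 times it, then the intrinsics apply), "T" (4x4, takes a point from camera to world coordinates). Camera axes: x right, y up, looking along -z (the intrinsics and any distortion apply to the point x, -y, -z); pixel columns grow to the right and rows downward; lengths in m; the calibration is good to about 2 mm. A picture is of the moment at which its call begins. camera_model takes no time and is no camera call.
- sign_off(): hands the job in; it is judged then, once.
The state is a dict: "t": time; "qpos": joint angles; "joint_velocities": joint speeds; "tau": joint torques, N m; "eef_pos": TCP position; "ee_rot": TCP orientation; "ft_force": force on the tool from outside, world axes, zero at the start; "torque": the same for the moment, N m; "grip_width": opening from 0.0 (shut) to 1.0 (fully open); "grasp_force": force on a finger pad.
Only numpy, scipy, OpenCV 4.12 (cv2) and the standard library are available. Lean on these libraries where they do the work, as an engineer would, in place of code of your own. Each camera call takes 0.05 s, during which the arm holds its last target. There are 200 camera calls.

### The job

The folding stay on the teal-lidded paint chest has just been refitted, so try it out: raise its lid until the stay locks, then let go and back off so that the lid stands open by itself. After that press the stay's red roller down to break the joint, so that the lid comes down, and leave the chest fully shut. Leave the mustard-lidded chest next to it shut.

Things in the scene. Friction and masses are not known exactly. Their poses are not given: they have to be found in the camera images.
- teal_chest: Fixed chest, 180 deep (x) x 200 wide x 100 mm, teal lid 12 mm thick on top. Origin: centre of underside; x points away from the robot, to the hinge (axis along y at x 90, z 100 mm). Round 10 mm lifting bar along y (80 mm free), in the lid's plane 50 mm before its edge: shut, at (-140, 0, 106), 45 mm clear of the chest. Pinch it from above, closing along x; it turns in the fingers as the lid rises.
- teal_lid (a joint): Teal lid's angle, rad: 0 shut, grows as raised. Past about 1.17 the stay springs over centre and locks by itself; hard stop near 1.3, so raise to about 1.24. Let go, it sinks to about 1.155, stands on the locked stay and cannot be pushed shut. Let go too low, it sinks shut. Lid about 0.6 kg, hinge damped: with the stay broken it comes down by itself in 1 to 3 s.
- teal_press (a point): Middle of the red roller (24 mm thick, along y, turns freely) on the stay's knee, outside the chest's right side (-y), 24 to 74 mm off the lid. In the chest's frame: shut (-22, -145, 20) mm; locked (-17, -145, 151). To break the stay push it down: it gives at 2 to 4 N, going 12 mm to +x in the first 15 mm down, 19 in 27; then the lid falls by itself, clear of it. Frame turns with the link.
- mustard_lid (a joint): Angle of the lid of the other chest beside it (same make, mustard-coloured lid; the two may be in either place), rad: 0 shut. It is to stay shut.

How it is judged:
On the way:
1. the teal lid stands open on its locked stay, still, with the robot clear of the chest (value of joint teal_lid between 1.09 and 1.25 rad and velocity of joint teal_lid between -0.05 and 0.05 rad/s and contact force between each of the fingers, the arm and teal_chest below 0.3 N), for 0.4 s.
At the end, for the whole second after the job is handed in: The teal lid is shut again (within 0.04 rad) and at rest, after having stood open on its locked stay without the robot's help; the mustard lid is shut (within 0.04 rad) and the robot is clear of the teal chest (value of joint each of teal_lid, mustard_lid below 0.04 rad and velocity of joint teal_lid between -0.05 and 0.05 rad/s and contact force between each of the fingers, the arm and teal_chest below 0.3 N); the robot touches nothing.
It fails at once if the mustard-lidded chest was opened (its lid raised by more than 0.15 rad) (value of joint mustard_lid above 0.15 rad).
It also fails if it takes over 51 s, if anything falls off the work surface, if the arm or the gripper's body presses on something with over 40 N, if the wrist force passes 120 N, or if a joint passes its speed limit or range.

## Working session

There is one attempt and no reset: what is moved stays moved. The work goes in short steps, Python scripts to look and compute and a tool call to move; the robot and the scene stay as the last step left them, time stands still between calls to the robot, and variables do not carry over. Pictures are saved under pics/ and viewed, at most 10 in all, crops included, and the job is handed in when it is done.

Besides the shell and the picture viewer there is one more tool, called after "Request:" as a command line: name --argument value ..., lists and objects as JSON in quotes. carry_out: Moves the arm, as the interface text tells. Its arguments: {"type":"object","properties":{"deltas":{"type":"array","items":{"type":"object","properties":{"x":{"type":"number"},"y":{"type":"number"},"z":{"type":"number"},"rx":{"type":"number"},"ry":{"type":"number"},"rz":{"type":"number"},"claw":{"type":"number"}}}},"squeeze":{"type":"number"}},"required":["deltas"]}

```bash
mkdir -p pics; python3 - <<'E'
from bench import *
import cv2,numpy as np
for n in("scene","top"):
    cv2.imwrite(f"pics/{n}0.png",grab_frame(n)); m=camera_model(n); print(n,{k:(np.round(v,3).tolist()) for k,v in m.items()})
s=get_state(); print(s['t'],s['eef_pos'],s['ee_rot'],s['grip_width'])
E
```

```text
scene {'fx': 403.919, 'fy': 403.919, 'cx': 283.779, 'cy': 205.012, 'k1': -0.102, 'T': [[0.032, -0.695, 0.719, 1.348], [0.999, 0.035, -0.011, -0.052], [-0.017, 0.719, 0.695, 0.756], [0.0, 0.0, 0.0, 1.0]]}
top {'fx': 517.103, 'fy': 517.103, 'cx': 280.0, 'cy': 216.791, 'k1': -0.128, 'T': [[-0.025, 0.991, -0.13, 0.481], [-1.0, -0.024, 0.006, -0.022], [0.003, 0.13, 0.992, 1.24], [0.0, 0.0, 0.0, 1.0]]}
0.1 [0.26773513 0.59173119 0.23040886] [ 2.10857503e-01  9.77516455e-01 -8.21924840e-04 -1.33570611e-04] 1.002455747104467
```

View pics/scene0.png

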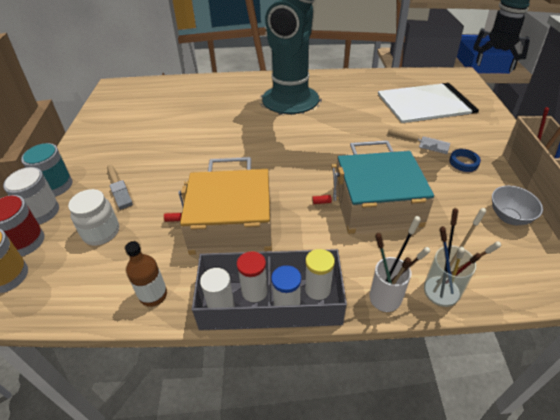

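View pics/top0.png

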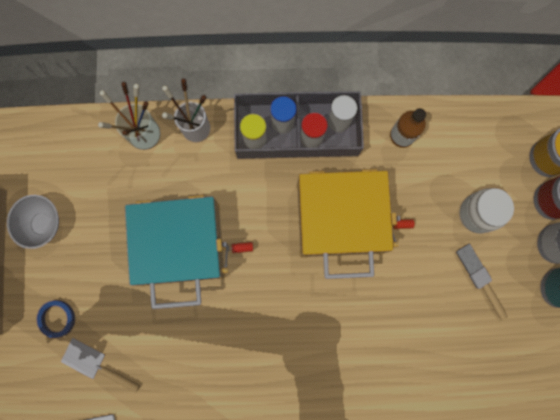

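The top view shows the teal lid with corners near (126,206), (214,198), (219,278) and (130,284). Its bar runs (153,306)–(199,304) and the red roller is at about (242,248). The mustard chest is to the right, at about (345,212).

```bash
cat > h.py <<'E'
from bench import *
import cv2,numpy as np
from scipy.spatial.transform import Rotation as R
def ray(n,uv):
    m=camera_model(n);K=np.array([[m['fx'],0,m['cx']],[0,m['fy'],m['cy']],[0,0,1.]])
    p=cv2.undistortPoints(np.array([[uv]],float),K,np.array([m['k1'],0,0,0.]))[0,0]
    T=np.array(m['T']);d=T[:3,:3]@[p[0],-p[1],-1];return T[:3,3],d
def onz(n,uv,z):
    o,d=ray(n,uv);return o+d*(z-o[2])/d[2]
def blobs(n,img,lo,hi,amin=60):
    k=cv2.inRange(cv2.cvtColor(img,cv2.COLOR_BGR2HSV),lo,hi)
    return [c for c in cv2.findContours(k,0,1)[0] if cv2.contourArea(c)>amin]
def show(p,q): # tool deltas to world target p (q fixed)
    s=get_state();return R.from_quat(s['ee_rot']).inv().apply(np.array(p)-s['eef_pos'])*1e3
E
python3 - <<'E'
from h import *
im=grab_frame("top")
c=max(blobs("top",im,(80,100,60),(100,255,255)),key=cv2.contourArea)
r=cv2.minAreaRect(c);b=cv2.boxPoints(r);P=[onz("top",x,.112) for x in b]
print(b.round(),np.round(P,4),[np.linalg.norm(P[i]-P[i-1]).round(3) for i in range(4)],np.mean(P,0))
for u in((153,306),(199,304),(176,305)):print('bar',onz("top",u,.106).round(4))
for c in blobs("top",im,(0,150,80),(8,255,255),40)+blobs("top",im,(172,150,80),(180,255,255),40):
    r=cv2.minAreaRect(c);print('red',r,onz("top",r[0],.02).round(4))
cv2.imwrite("pics/c1.png",cv2.resize(im[180:330,100:300],None,fx=4,fy=4,interpolation=2))
E
```

```text
[[124. 204.]
 [213. 197.]
 [219. 277.]
 [130. 284.]] [[0.6648 0.3182 0.112 ]
 [0.6757 0.1188 0.112 ]
 [0.4999 0.1065 0.112 ]
 [0.488  0.302  0.112 ]] [np.float64(0.178), np.float64(0.2), np.float64(0.176), np.float64(0.196)] [0.5821176  0.21139236 0.112     ]
bar [0.4395 0.2535 0.106 ]
bar [0.4422 0.1521 0.106 ]
bar [0.4409 0.2026 0.106 ]
red ((241.9702911376953, 247.20297241210938), (9.154341697692871, 20.59726905822754), 84.2894058227539) [0.5703 0.0622 0.02  ]
red ((404.4035339355469, 223.64976501464844), (7.765927791595459, 19.23670196533203), 85.91438293457031) [ 0.6168 -0.3268  0.02  ]
red ((314.0, 125.0), (24.0, 24.0), 90.0) [ 0.8651 -0.1182  0.02  ]
red ((545.0, 79.0), (30.0, 28.0), 90.0) [ 0.9845 -0.7259  0.02  ]
```

View pics/c1.png

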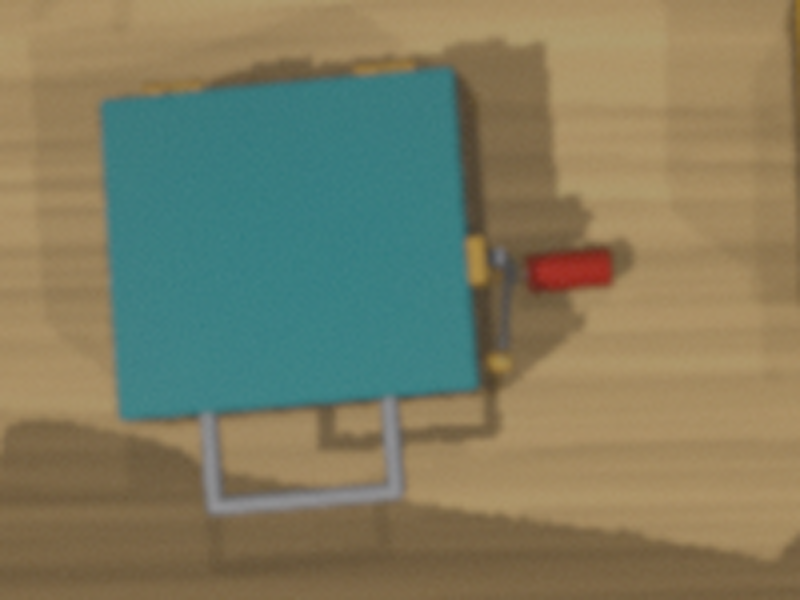

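```bash
python3 - <<'E'
from h import *
print(show((.4415,.203,.17),0),get_state()['t'])
s=R.from_quat(get_state()['ee_rot']);print(s.as_matrix().round(3)); print((s.inv()*R.from_matrix(np.array([[np.sin(.06),np.cos(.06),0],[-np.cos(.06),np.sin(.06),0],[0,0,-1]]).T@np.eye(3)) ).as_rotvec(degrees=True))
E
```

```text
[-318.55504482 -282.57197737   60.95749136] 0.15
[[-0.911  0.412 -0.   ]
 [ 0.412  0.911 -0.001]
 [-0.    -0.001 -1.   ]]Traceback (most recent call last):
  File "<stdin>", line 3, in <module>
  File "scipy/spatial/transform/_rotation.pyx", line 1143, in scipy.spatial.transform._rotation.Rotation.from_matrix
ValueError: Non-positive determinant (left-handed or null coordinate frame) in rotation matrix 0: [[ 0.05996401 -0.99820054  0.        ]
 [ 0.99820054  0.05996401  0.        ]
 [ 0.          0.         -1.        ]].
```

Request:
carry_out --deltas '[{"x": -40,"y": -35,"z": 8,"rz": 8,"claw": 45},{"x": -80,"y": -70,"z": 16,"rz": 16,"claw": 45},{"x": -120,"y": -106,"z": 24,"rz": 24,"claw": 45},{"x": -160,"y": -142,"z": 32,"rz": 32,"claw": 45},{"x": -200,"y": -177,"z": 40,"rz": 40,"claw": 45},{"x": -240,"y": -212,"z": 48,"rz": 48,"claw": 45},{"x": -280,"y": -248,"z": 56,"rz": 56,"claw": 45},{"x": -318.5,"y": -282.5,"z": 61,"rz": 62,"claw": 45},{"x": -318.5,"y": -282.5,"z": 61,"rz": 62,"claw": 45},{"x": -318.5,"y": -282.5,"z": 61,"rz": 62,"claw": 45}]'

```text
schema error: expected keys x, y, z, rx, ry, rz, claw
```

```bash
python3 - <<'E'
from h import *
cv2.imwrite("pics/s1.png",cv2.resize(grab_frame("scene")[60:260,280:480],None,fx=3,fy=3))
s=get_state();print(s['t'],s['eef_pos'],R.from_quat(s['ee_rot']).as_matrix().round(3),s['qpos'],s['ft_force'],s['grip_width'])
print(show((.4415,.203,.087),0))
E
```

```text
0.2 [0.26780934 0.59186478 0.23066527] [[-0.911  0.412 -0.   ]
 [ 0.412  0.911 -0.001]
 [-0.    -0.001 -1.   ]] [-1.18898638  0.46808373 -0.01159738  1.60329388  0.00602685  1.07142546
 -0.05629086] [-0.38668089 -0.09390281 -0.34050674] 0.9992252269768062
[-318.51852145 -282.53124813  144.03477656]
```

View pics/s1.png

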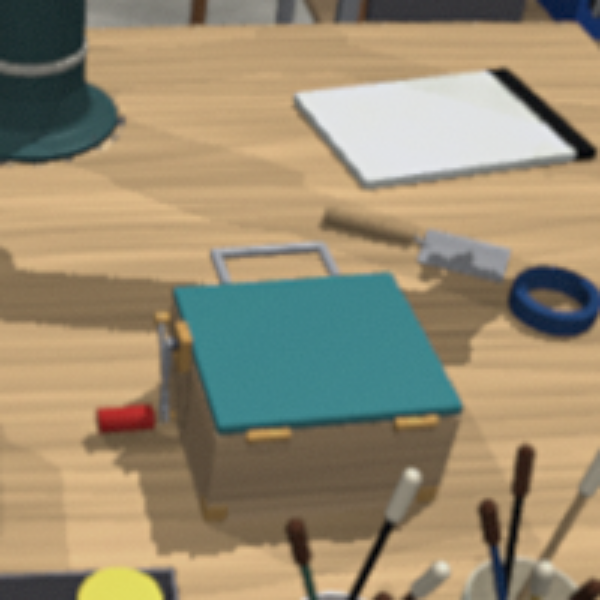

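The call was refused because every row needs all the keys, so the arm has not moved. The picture shows the teal chest untouched, with its bar at crop (270,250). I'll send the move again with full rows.

Request:
carry_out --deltas '[{"x": -40,"y": -35,"z": 8,"rx": 0,"ry": 0,"rz": 8,"claw": 45},{"x": -80,"y": -70,"z": 16,"rx": 0,"ry": 0,"rz": 16,"claw": 45},{"x": -120,"y": -106,"z": 24,"rx": 0,"ry": 0,"rz": 24,"claw": 45},{"x": -160,"y": -142,"z": 32,"rx": 0,"ry": 0,"rz": 32,"claw": 45},{"x": -200,"y": -177,"z": 40,"rx": 0,"ry": 0,"rz": 40,"claw": 45},{"x": -240,"y": -212,"z": 48,"rx": 0,"ry": 0,"rz": 48,"claw": 45},{"x": -280,"y": -248,"z": 56,"rx": 0,"ry": 0,"rz": 56,"claw": 45},{"x": -318.5,"y": -282.5,"z": 61,"rx": 0,"ry": 0,"rz": 62,"claw": 45},{"x": -318.5,"y": -282.5,"z": 61,"rx": 0,"ry": 0,"rz": 62,"claw": 45},{"x": -318.5,"y": -282.5,"z": 61,"rx": 0,"ry": 0,"rz": 62,"claw": 45}]' --squeeze 30

```text
t: 1.45
eef_pos: [0.4415, 0.2041, 0.1703]
ee_rot: [0.684, 0.73, 0.0, -0.0]
ft_force: [0.2, 0.4, 0.0]
grip_width: 0.452
grasp_force: 0.0
```

```bash
python3 - <<'E'
from h import *
cv2.imwrite("pics/s2.png",cv2.resize(grab_frame("scene")[60:260,280:480],None,fx=3,fy=3))
s=get_state();print(s['t'],s['eef_pos'],R.from_quat(s['ee_rot']).as_matrix().round(3),s['qpos'],s['ft_force'],s['grip_width'])
print(show((.4415,.203,.087),0))
E
```

```text
1.5 [0.44126704 0.20473374 0.17032259] [[-0.066  0.998 -0.   ]
 [ 0.998  0.066  0.001]
 [ 0.001 -0.    -1.   ]] [-0.78738819  0.27521531  0.33158143  2.06891009 -0.12257184  0.81536298
 -0.31722775] [-0.24784774 -0.56156958 -0.45602279] 0.4519446559379854
[-1.7922478   0.12312357 83.32159173]
```

View pics/s2.png

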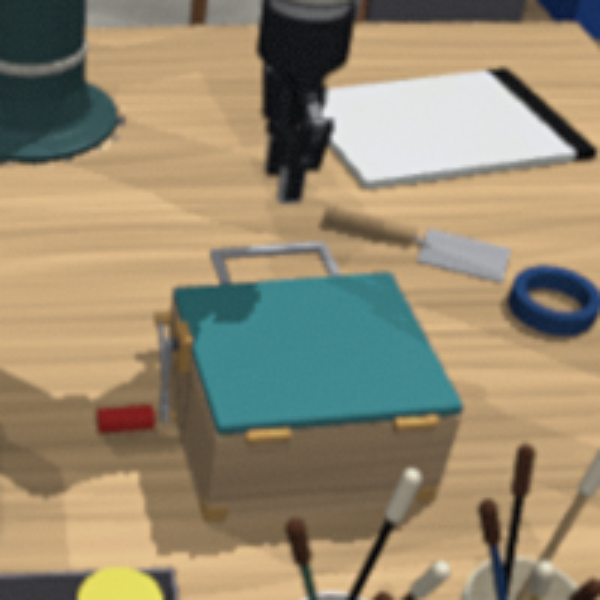

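The gripper hangs over the bar: fingertips at crop (290,190), bar at (270,250). That matches the measurement, so I'll descend and close.

Request:
carry_out --deltas '[{"x": -1,"y": 0,"z": 40,"rx": 0,"ry": 0,"rz": 0,"claw": 45},{"x": -1,"y": 0,"z": 70,"rx": 0,"ry": 0,"rz": 0,"claw": 45},{"x": -1,"y": 0,"z": 83,"rx": 0,"ry": 0,"rz": 0,"claw": 45},{"x": -1,"y": 0,"z": 83,"rx": 0,"ry": 0,"rz": 0,"claw": 45},{"x": -1,"y": 0,"z": 83,"rx": 0,"ry": 0,"rz": 0,"claw": 5},{"x": -1,"y": 0,"z": 83,"rx": 0,"ry": 0,"rz": 0,"claw": 5},{"x": -1,"y": 0,"z": 83,"rx": 0,"ry": 0,"rz": 0,"claw": 5},{"x": -1,"y": 0,"z": 83,"rx": 0,"ry": 0,"rz": 0,"claw": 5},{"x": -1,"y": 0,"z": 83,"rx": 0,"ry": 0,"rz": 0,"claw": 5}]' --squeeze 30

```text
t: 2.62
eef_pos: [0.4437, 0.2033, 0.0884]
ee_rot: [0.684, 0.729, 0.002, 0.001]
ft_force: [4.8, 1.6, 1.8]
grip_width: 0.104
grasp_force: 29.6
```

Request:
carry_out --deltas '[{"x": 0,"y": 3,"z": -23,"rx": 0,"ry": 0,"rz": 0,"claw": 5},{"x": 0,"y": 7,"z": -45.5,"rx": 0,"ry": 0,"rz": 0,"claw": 5},{"x": 0,"y": 13.5,"z": -67.5,"rx": 0,"ry": 0,"rz": 0,"claw": 5},{"x": 0,"y": 22,"z": -89,"rx": 0,"ry": 0,"rz": 0,"claw": 5},{"x": 0,"y": 32.5,"z": -109.5,"rx": 0,"ry": 0,"rz": 0,"claw": 5},{"x": 0,"y": 45,"z": -129,"rx": 0,"ry": 0,"rz": 0,"claw": 5},{"x": 0,"y": 59.5,"z": -147,"rx": 0,"ry": 0,"rz": 0,"claw": 5},{"x": 0,"y": 75.5,"z": -163,"rx": 0,"ry": 0,"rz": 0,"claw": 5},{"x": 0,"y": 93,"z": -178,"rx": 0,"ry": 0,"rz": 0,"claw": 5},{"x": 0,"y": 112,"z": -191,"rx": 0,"ry": 0,"rz": 0,"claw": 5}]'

```text
t: 3.88
eef_pos: [0.5488, 0.2105, 0.2793]
ee_rot: [0.683, 0.73, -0.004, -0.004]
ft_force: [-9.0, 0.7, 8.8]
grip_width: 0.1
grasp_force: 30.4
```

Request:
carry_out --deltas '[{"x": 0,"y": 10,"z": -6,"rx": 0,"ry": 0,"rz": 0,"claw": 5},{"x": 0,"y": 20,"z": -11,"rx": 0,"ry": 0,"rz": 0,"claw": 5},{"x": 0,"y": 30,"z": -15.5,"rx": 0,"ry": 0,"rz": 0,"claw": 5},{"x": 0,"y": 41,"z": -19.5,"rx": 0,"ry": 0,"rz": 0,"claw": 5},{"x": 0,"y": 50,"z": -22.5,"rx": 0,"ry": 0,"rz": 0,"claw": 5},{"x": 0,"y": 50,"z": -22.5,"rx": 0,"ry": 0,"rz": 0,"claw": 5},{"x": 0,"y": 50,"z": -22.5,"rx": 0,"ry": 0,"rz": 0,"claw": 5},{"x": 0,"y": 50,"z": -22.5,"rx": 0,"ry": 0,"rz": 0,"claw": 5}]'

```text
t: 4.88
eef_pos: [0.602, 0.2141, 0.3033]
ee_rot: [0.684, 0.73, 0.0, -0.002]
ft_force: [-5.5, 0.4, 11.4]
grip_width: 0.1
grasp_force: 31.5
```

```bash
python3 - <<'E'
from h import *
cv2.imwrite("pics/s3.png",cv2.resize(grab_frame("scene")[20:260,240:480],None,fx=2.5,fy=2.5))
s=get_state();print(s['t'],s['eef_pos'],s['ft_force'])
E
```

```text
4.925 [0.60193025 0.21416113 0.30326318] [-4.62656868  0.6488338  12.61492983]
```

View pics/s3.png

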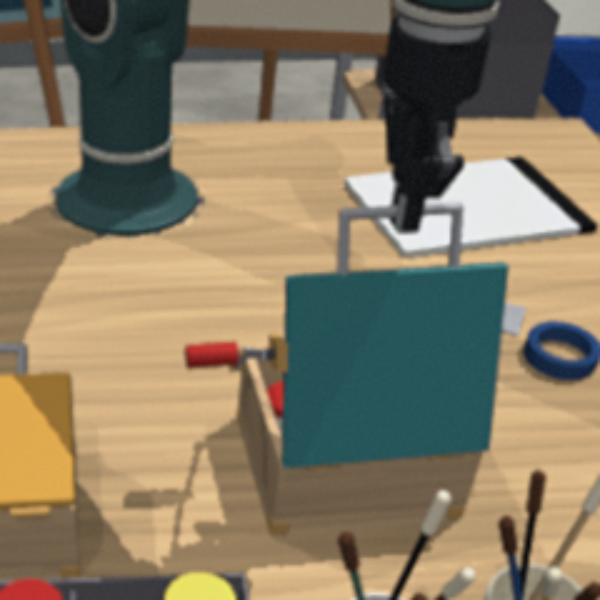

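The lid is up with the bar still in the fingers, and the roller has risen to crop (212,354). I'll let go and back off upward.

Request:
carry_out --deltas '[{"x": 0,"y": 0,"z": 0,"rx": 0,"ry": 0,"rz": 0,"claw": 100},{"x": 0,"y": 0,"z": 0,"rx": 0,"ry": 0,"rz": 0,"claw": 100},{"x": 0,"y": -8,"z": 0,"rx": 0,"ry": 0,"rz": 0,"claw": 100},{"x": 0,"y": -15,"z": 0,"rx": 0,"ry": 0,"rz": 0,"claw": 100},{"x": 0,"y": -15,"z": -30,"rx": 0,"ry": 0,"rz": 0,"claw": 100},{"x": 0,"y": -15,"z": -70,"rx": 0,"ry": 0,"rz": 0,"claw": 100},{"x": 0,"y": -15,"z": -100,"rx": 0,"ry": 0,"rz": 0,"claw": 100},{"x": 0,"y": -15,"z": -100,"rx": 0,"ry": 0,"rz": 0,"claw": 100},{"x": 0,"y": -15,"z": -100,"rx": 0,"ry": 0,"rz": 0,"claw": 100},{"x": 0,"y": -15,"z": -100,"rx": 0,"ry": 0,"rz": 0,"claw": 100}]'

```text
t: 6.18
eef_pos: [0.5878, 0.2118, 0.3993]
ee_rot: [0.684, 0.729, -0.001, -0.0]
ft_force: [0.0, 0.3, -0.3]
grip_width: 1.003
grasp_force: 0.0
```

```bash
python3 - <<'E'
from h import *
im=grab_frame("scene");tp=grab_frame("top")
cv2.imwrite("pics/s4.png",np.hstack([cv2.resize(im[60:260,280:480],None,fx=2,fy=2),cv2.resize(tp[180:330,120:270],(400,400))]))
C=np.array([.583,.2114,0]);Rz=R.from_euler('z',.062)
for p in((-17,-145,151),(-22,-145,20)):print('pred',C+Rz.apply(np.array(p)/1e3))
for n,i in(("scene",im),("top",tp)):
  for c in blobs(n,i,(0,150,60),(8,255,255),20)+blobs(n,i,(172,150,60),(180,255,255),20):
    r=cv2.minAreaRect(c);print(n,np.round(r[0],1),np.round(r[1],1),onz(n,r[0],.151).round(4))
s=get_state();print(s['t'],s['eef_pos'],s['ft_force'],s['grip_width'],R.from_quat(s['ee_rot']).as_matrix().round(3))
E
```

```text
pred [0.57501691 0.06562528 0.151     ]
pred [0.57002651 0.06531547 0.02      ]
scene [462.4 267.4] [ 2.7 15.4] [0.908  0.2876 0.151 ]
scene [251. 263.] [25.5 26.9] [ 0.8767 -0.1088  0.151 ]
scene [172. 217.] [ 8. 16.] [ 0.7475 -0.28    0.151 ]
scene [ 24.4 231.5] [24.8 33. ] [ 0.7765 -0.6001  0.151 ]
scene [ 10. 208.] [24. 20.] [ 0.7013 -0.67    0.151 ]
scene [349.5 179. ] [12.  5.] [0.6442 0.1121 0.151 ]
scene [324.5 161.3] [ 8.5 19.4] [0.5753 0.0614 0.151 ]
scene [542.3 122.7] [ 3.9 32.7] [0.4218 0.7067 0.151 ]
top [202.  257.5] [21. 20.] [0.5409 0.138  0.151 ]
top [237.4 240.1] [10.2 23.4] [0.5759 0.0627 0.151 ]
top [403.9 223.7] [ 7.7 20.2] [ 0.6022 -0.2929  0.151 ]
top [548.  199.8] [37.6 18.4] [ 0.6471 -0.6239  0.151 ]
top [314. 125.] [24. 24.] [ 0.8238 -0.1078  0.151 ]
top [545.  79.] [30. 28.] [ 0.9304 -0.6503  0.151 ]
6.275 [0.58803222 0.21187369 0.39967206] [-0.13111717 -0.37951768  0.37203755] 1.004470433245052 [[-0.064  0.998 -0.002]
 [ 0.998  0.064 -0.001]
 [-0.001 -0.002 -1.   ]]
```

View pics/s4.png

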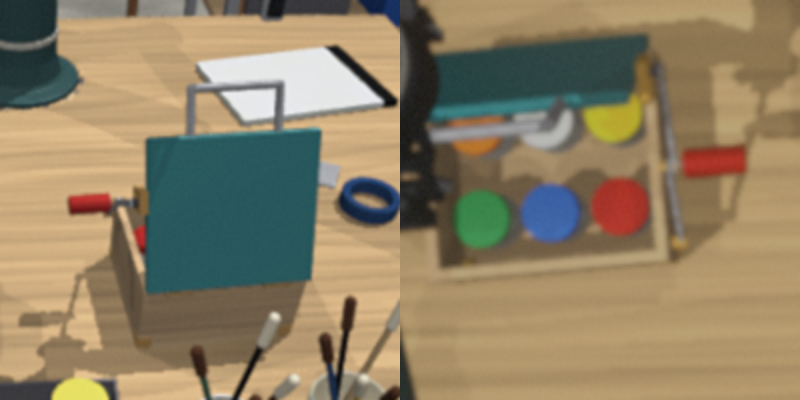

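Both views put the roller at about (0.576, 0.062, 0.151), which agrees with the locked position, and the lid stands open by itself. The gripper now goes sideways, closed and tilted, to above the roller.

Request:
carry_out --deltas '[{"x": -30,"y": -5,"z": 0,"rx": 0,"ry": 0,"rz": 0,"claw": 100},{"x": -60,"y": -10,"z": 0,"rx": 0,"ry": 3,"rz": 0,"claw": 0},{"x": -95,"y": -15,"z": 0,"rx": 0,"ry": 6,"rz": 0,"claw": 0},{"x": -125,"y": -20,"z": 0,"rx": 0,"ry": 9,"rz": 0,"claw": 0},{"x": -151,"y": -23,"z": 20,"rx": 0,"ry": 12,"rz": 0,"claw": 0},{"x": -151,"y": -23,"z": 60,"rx": 0,"ry": 15,"rz": 0,"claw": 0},{"x": -151,"y": -23,"z": 100,"rx": 0,"ry": 15,"rz": 0,"claw": 0},{"x": -151,"y": -23,"z": 150,"rx": 0,"ry": 15,"rz": 0,"claw": 0},{"x": -151,"y": -23,"z": 190,"rx": 0,"ry": 15,"rz": 0,"claw": 0},{"x": -151,"y": -23,"z": 190,"rx": 0,"ry": 15,"rz": 0,"claw": 0}]'

```text
t: 7.52
eef_pos: [0.5728, 0.0598, 0.2076]
ee_rot: [0.679, 0.723, 0.087, -0.097]
ft_force: [-0.3, 1.4, 0.8]
grip_width: 0.002
grasp_force: 0.0
```

```bash
python3 - <<'E'
from h import *
im=grab_frame("scene");tp=grab_frame("top")
cv2.imwrite("pics/s5.png",np.hstack([cv2.resize(im[60:260,260:460],None,fx=2,fy=2),cv2.resize(tp[180:330,120:270],(400,400))]))
s=get_state();print(s['t'],s['eef_pos'],s['ft_force'],s['grip_width'],R.from_quat(s['ee_rot']).as_matrix().round(3))
for p in((.576,.06,.168),(.588,.06,.147),(.598,.06,.134)):print(show(p,0))
E
```

```text
7.625 [0.57572629 0.05963055 0.21163494] [-0.12180761  0.61593856  0.47674933] 0.0009708514184292992 [[-0.061  0.998 -0.016]
 [ 0.964  0.063  0.258]
 [ 0.259  0.001 -0.966]]
[-10.94711924   0.2651647   42.24108683]
[-17.11678992  12.22583695  62.33779011]
[-21.09422945  22.19630676  74.7381815 ]
```

View pics/s5.png

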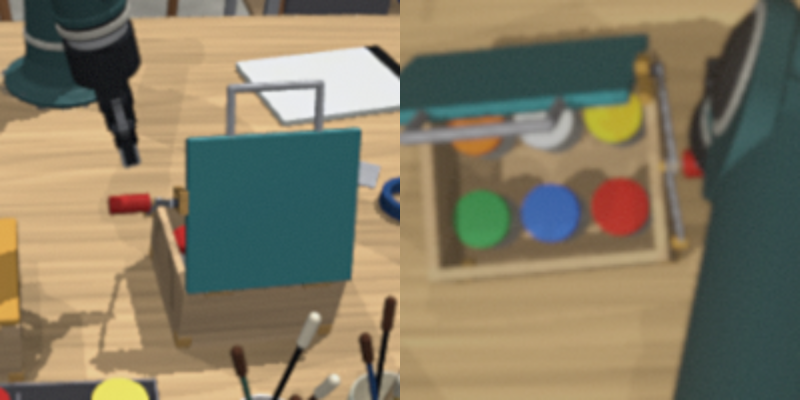

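The closed fingertips stand over the roller: tip at (130,160) and roller at (130,203) in the left half. Now I'll press along the given path and pull back.

Request:
carry_out --deltas '[{"x": -11,"y": 0,"z": 40,"rx": 0,"ry": 0,"rz": 0,"claw": 0},{"x": -13,"y": 3,"z": 48,"rx": 0,"ry": 0,"rz": 0,"claw": 0},{"x": -15,"y": 8,"z": 55,"rx": 0,"ry": 0,"rz": 0,"claw": 0},{"x": -17,"y": 12,"z": 63,"rx": 0,"ry": 0,"rz": 0,"claw": 0},{"x": -19,"y": 17,"z": 70,"rx": 0,"ry": 0,"rz": 0,"claw": 0},{"x": -21,"y": 21,"z": 77,"rx": 0,"ry": 0,"rz": 0,"claw": 0},{"x": -21,"y": 21,"z": 79,"rx": 0,"ry": 0,"rz": 0,"claw": 0},{"x": -21,"y": 21,"z": 79,"rx": 0,"ry": 0,"rz": 0,"claw": 0},{"x": -21,"y": 21,"z": 40,"rx": 0,"ry": 0,"rz": 0,"claw": 0},{"x": -21,"y": 21,"z": 0,"rx": 0,"ry": 0,"rz": 0,"claw": 0}]'

```text
t: 8.88
eef_pos: [0.597, 0.0407, 0.2061]
ee_rot: [0.678, 0.723, 0.089, -0.095]
ft_force: [0.0, 0.3, 0.4]
grip_width: -0.001
grasp_force: 0.0
```

Request:
carry_out --deltas '[{"x": -10,"y": 0,"z": -50,"rx": 0,"ry": 0,"rz": 0,"claw": 0},{"x": -20,"y": 0,"z": -100,"rx": 0,"ry": 0,"rz": 0,"claw": 0},{"x": -40,"y": 0,"z": -140,"rx": 0,"ry": 0,"rz": 0,"claw": 0},{"x": -80,"y": 0,"z": -140,"rx": 0,"ry": 0,"rz": 0,"claw": 0},{"x": -120,"y": 0,"z": -140,"rx": 0,"ry": 0,"rz": 0,"claw": 0},{"x": -150,"y": 0,"z": -140,"rx": 0,"ry": 0,"rz": 0,"claw": 0},{"x": -150,"y": 0,"z": -140,"rx": 0,"ry": 0,"rz": 0,"claw": 0},{"x": -150,"y": 0,"z": -140,"rx": 0,"ry": 0,"rz": 0,"claw": 0},{"x": -150,"y": 0,"z": -140,"rx": 0,"ry": 0,"rz": 0,"claw": 0},{"x": -150,"y": 0,"z": -140,"rx": 0,"ry": 0,"rz": 0,"claw": 0}]'

```text
t: 10.12
eef_pos: [0.6091, -0.1388, 0.3022]
ee_rot: [0.678, 0.724, 0.09, -0.095]
ft_force: [0.4, -0.1, 0.1]
grip_width: -0.002
grasp_force: 0.0
```

```bash
python3 - <<'E'
from h import *
im=grab_frame("scene");tp=grab_frame("top")
cv2.imwrite("pics/s6.png",np.hstack([cv2.resize(im[60:260,260:460],None,fx=2,fy=2),cv2.resize(tp[180:330,120:270],(400,400))]))
s=get_state();print(s['t'],s['eef_pos'],s['ft_force'])
c=max(blobs("top",tp,(80,100,60),(100,255,255)),key=cv2.contourArea);print(cv2.minAreaRect(c), 'start box',[[124,204],[213,197],[219,277],[130,284]],cv2.boxPoints(cv2.minAreaRect(c)).round(1))
E
```

```text
10.225 [ 0.60902415 -0.13921131  0.302037  ] [-0.41967207 -0.63642369  0.24668137]
((171.47244262695312, 240.6689910888672), (79.640625, 88.69257354736328), 85.2363510131836) start box [[124, 204], [213, 197], [219, 277], [130, 284]] [[124.  204.7]
 [212.4 197.3]
 [219.  276.7]
 [130.6 284. ]]
```

View pics/s6.png

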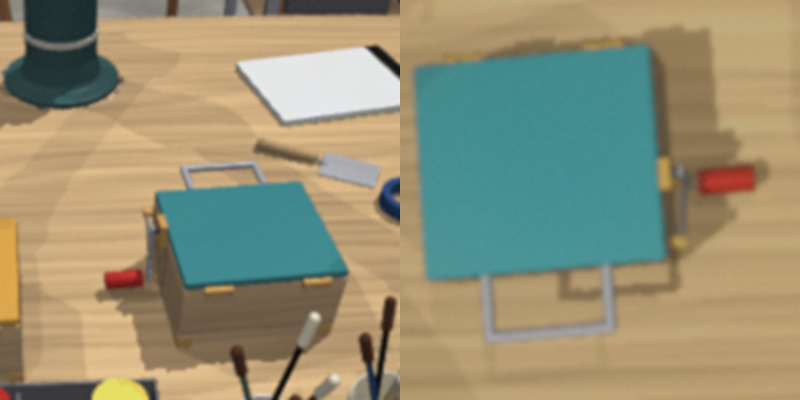

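The lid is shut again. Its outline matches the starting one to within a pixel, and the roller is back low at (122,279). I'll let it settle, then hand in.

Request:
carry_out --deltas '[{"x": 0,"y": 0,"z": 0,"rx": 0,"ry": 0,"rz": 0,"claw": 0},{"x": 0,"y": 0,"z": 0,"rx": 0,"ry": 0,"rz": 0,"claw": 0},{"x": 0,"y": 0,"z": 0,"rx": 0,"ry": 0,"rz": 0,"claw": 0},{"x": 0,"y": 0,"z": 0,"rx": 0,"ry": 0,"rz": 0,"claw": 0},{"x": 0,"y": 0,"z": 0,"rx": 0,"ry": 0,"rz": 0,"claw": 0},{"x": 0,"y": 0,"z": 0,"rx": 0,"ry": 0,"rz": 0,"claw": 0},{"x": 0,"y": 0,"z": 0,"rx": 0,"ry": 0,"rz": 0,"claw": 0},{"x": 0,"y": 0,"z": 0,"rx": 0,"ry": 0,"rz": 0,"claw": 0}]'

```text
t: 11.22
eef_pos: [0.6089, -0.1399, 0.3018]
ee_rot: [0.678, 0.723, 0.089, -0.095]
ft_force: [0.3, 0.5, 0.1]
grip_width: 0.003
grasp_force: 0.0
```

```bash
python3 -c "
from bench import *
print(sign_off())"
```

```text
the job is handed in; nothing more can be done
None
```

I handed the job in at about 11 s: the teal lid stood open by itself on its locked stay, then came down fully shut when I pressed the roller; the mustard chest was never touched, and no verdict came back.

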